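# Sort casts and an impression tray into the lab's trays

## Task

Sort the five dental pieces on the bench into the trays where they belong: both full-arch casts into the open blue case pan, the two quadrant casts into the blue two-bay tray, one in each bay, and the steel impression tray into the grey drain tray. Every piece must end lying flat on its tray's floor, casts with the teeth up and the impression tray trough up, none resting on a rim or on another piece. Stone chips, so set the casts down rather than drop them, and leave the glaze jar and the bur stand standing where they are.

Things in the scene. Friction and masses are not known exactly. Their poses are not given: they have to be found in the camera images.
- full_cast_a: One full-arch cast: cream D-shaped stone base 58 wide (y), 58 front to back (x), 14 thick, with a whole horseshoe of 14 teeth round a filled palate; 26 high, 85 g. Origin: centre of underside. Round front at x -29, flat back at +29, z up. Sides at y +-29 are flat and parallel from x -6 to +29: grip there across y near the origin; teeth stand inside the outline.
- full_cast_b: Other full-arch cast: cream D-shaped stone base 58 wide (y), 58 front to back (x), 14 thick, with a whole horseshoe of 14 teeth round a flat middle; 26 high, 85 g. Origin: centre of underside. Round front at x -29, flat back at +29, z up. Sides at y +-29 are flat and parallel from x -6 to +29: grip there across y near the origin; teeth stand inside the outline.
- quadrant_a: One quadrant cast: oblong cream stone base 62 long (x), 32 wide (y), 14 thick, with one curved row of 7 teeth (half an arch, bowed to +y); 26 high, 50 g. Origin: centre of underside; front teeth at -x, molars at +x, z up. Grip the base across its 32 mm width (y) at the origin.
- quadrant_b: Other quadrant cast: oblong cream stone base 62 long (x), 32 wide (y), 14 thick, with one curved row of 7 teeth (half an arch, bowed to -y); 26 high, 50 g. Origin: centre of underside; front teeth at -x, molars at +x, z up. Grip the base across its 32 mm width (y) at the origin.
- impression_tray: Steel impression tray: punched horseshoe trough, 58 wide (y), x -26.5 (round front) to +26.5 (open end), rim 14 high, floor flat, trough up (z), 45 g. Origin: centre of the horseshoe's underside. Flat handle along -x, from x -26 to -65.5, 15 wide (y), from 9.5 to 12.5 above the underside, free beneath: grip it across y at x -45. Mass centre at x -8.
- case_pan: Case pan: undivided blue plastic pan, the deepest tray, fixed. Outside 165 (x) by 150 (y), 30 high, walls and floor 4 thick, small lip 4 outward. Origin: centre of underside, z up. Two full-arch casts fit one behind the other along x, each about 38 from the origin.
- two_bay_tray: Two-bay tray: blue plastic, fixed, parted by one wall into two bays. Outside 94 (x) by 178 (y), walls and divider 22 high, all walls and floor 4 thick. Origin: centre of underside, below the divider; z up. Bays lie side by side along y, each 86 (x) by 83 (y) inside, centred at y +43.5 and -43.5; a cast lies with its length along x.
- drain_tray: Drain tray: grey plastic tray with dark cross slots in its floor, fixed. Outside 165 (x) by 120 (y), rim 20 high, walls and floor 4 thick. Origin: centre of underside, z up. The impression tray (92 long with its handle) fits in flat with the handle along x.
- glaze_jar: Bystander: small amber glass jar with black lid, 44 across, 42 high, 90 g, loose, among the pieces. Origin: centre of underside, z up.
- bur_stand: Bystander: white block 46 (x) by 62 (y) by 16 with 20 small steel burs standing in it, 37 high in all, 110 g, loose, among the pieces. Origin: centre of underside, z up.

How it is judged:
By the outcome, as a careful person would: the job done as asked, in the order asked, and still so for the second after the job is handed in, with the robot touching nothing.
It also fails if it takes over 136 s, if anything falls off the work surface, if the arm or the gripper's body presses on something with over 40 N, if the wrist force passes 120 N, or if a joint passes its speed limit or range.

## Robot

A 6-joint arm with a two-finger parallel gripper is mounted at the origin on the work surface. World frame = base frame: x ahead of the robot, y to its left, z up, the work surface at z = 0. Lengths are in m, angles in rad, forces in N, time in s.
With the tool pointing down it reaches from about 0.375 to 0.9 m from the base axis. Payload 3.1 kg.
Tool frame: the origin (TCP) lies on the mounting face of the last link; the fingertips stand 182 mm ahead of it and the grasp point (between the pads) lies 164 mm ahead of it; x points along the fingers, y is the direction in which the jaws open and shut, and the axes are right-handed (so a half turn about x gives the same grasp; the last joint's range is limited). The gripper opens to 87 mm and grips with 3 to 60 N. Pads are 19 mm wide; open, the fingers measure 117 mm over their backs; the gripper's body (75 mm by 190 mm) begins 51 mm behind the grasp point.
Start: joints at [-1.46, 0.527, 1.433, -0, 1.181, -0.178], TCP at [0.179, -0.599, 0.405] pointing down, gripper open.
Joint ranges: [-3.08, 3.08], [-0.75, 2.2], [0.22, 2.44], [-1.43, 4.57], [0, 2.65], [-2.85, 2.85]. Speed limits (rad/s): [2.79, 2.79, 3.14, 3.14, 3.14, 3.14].

## Interface

Orientations are given as a 3x3 rotation matrix whose columns are the frame's x, y, z axes.
In Python, from station import r gives the robot as it stands.
- The arm moves only by the shell command python3 -m pendant 'ROWS' [FORCE]. ROWS is text: rows parted by semicolons, each of 7 numbers parted by spaces: the shift along the tool's x, y, z in units of 25 mm (1.0 is 25 mm), then the turn, a rotation vector about the tool's x, y, z in units of 6 degrees (1.0 is 6 degrees), then the opening, from 0 (shut) to 1 (fully open). In form: x y z rx ry rz grip; .... A call has 1 to 8 rows; each row is the pose to reach, as a shift and turn from the pose commanded when the call began, along the tool's axes at that moment; what a row does not reach only later rows make up. A row lasts 1/12 s, in which the tool goes at most 41.7 mm and 7.16 degrees, less where a joint would pass 70% of its speed; a pose out of reach is approached as far as the arm can. A call with a gripper value outside its range is refused whole. The fingers move at their own pace and stop on an object; FORCE is the grip in N (left out, the last holds). Time passes only in rows, so rows that repeat a pose let the fingers close. It gives the time, the measured TCP pose, the force and the opening at its end, in the units of the state.
- r.sense(): the state, without advancing time (a new reading comes with each control period).
- r.capture(name): name is "scene" or "top" or "wrist"; returns the picture (480x640x3 uint8, red, green, blue); there is no depth.
- r.camera_model(name): a dict with "vertical_fov" (degrees; the focal length in pixels is half the picture's height over the tangent of half this angle, whatever the lens; pixels are square), "cx", "cy" (the principal point, pixels), "distortion" ([k1, k2, p1, p2, k3] as OpenCV has them; the pictures are not rectified), "R" (3x3) and "t" (3): a world point X has camera coordinates R X + t. Camera axes: x right, y down, z forward; pixel columns grow to the right and rows downward; lengths in m; the calibration is good to about 2 mm. A picture is of the moment at which its call begins: read the wrist's pose just before it. camera_model takes no time and is no camera call; for the wrist camera it gives the pose at the moment of the call.
- r.close_job(): hands the job in, once; it reports no verdict.
Trained networks look in the newest picture that a camera, given by its name, has taken for a name from the list of things; names that differ only in an ending like _2 or _b are one class to them, and where a whole thing is asked for, a point or a joint stands for the part that bears it (a point fixed in the world has none). Each returns a list of dicts, best first, with "score" (0 to 1); they miss things now and then, are a little off and sometimes report something else, mostly with a low value. They report only what shows in the picture. A call takes as long as a camera call.
- r.look_for(query, camera): "point" ([column, row] in pixels, amid what is visible of it).
- r.silhouettes(query, camera): "mask" (480x640 bool, what is visible of it) and "point" ([column, row] in pixels, amid what is visible of it).
The state is a dict: "time": time; "joint_pos": joint angles; "qd": joint speeds; "joint_efforts": joint torques, N m; "tool_pos": TCP position; "tcp_rot": TCP orientation; "ft_force": force on the tool from outside, world axes, zero at the start; "wrist_torque": the same for the moment, N m; "grip_width": opening from 0.0 (shut) to 1.0 (fully open).
Only numpy, scipy, OpenCV 4.12 (cv2) and the standard library are available. Lean on these libraries where they do the work, as an engineer would, in place of code of your own. Each camera call takes 0.05 s, during which the arm holds its last target. There are 200 camera calls.

## Working session

There is one attempt and no reset: what is moved stays moved. The work goes in short steps, Python scripts to look and compute and a shell command to move; the robot and the scene stay as the last step left them, time stands still between calls to the robot, and variables do not carry over. Pictures are saved under pics/ and viewed, about 12 in all and at most 16, crops included, and the job is handed in when it is done.

```bash
ls; mkdir -p pics
python3 - <<'E'
from station import r
import cv2,numpy as np
for n in ("scene","top"):
    im=r.capture(n); cv2.imwrite(f"pics/{n}0.png",im[:,:,::-1]); m=r.camera_model(n); print(n,m)
for q in ["full_cast_a","quadrant_a","impression_tray","case_pan","two_bay_tray","drain_tray","glaze_jar","bur_stand"]:
    print(q,[(np.round(d["point"]).tolist(),round(d["score"],2)) for d in r.look_for(q,"top")][:5])
print(r.sense())
E
```

```text
pics
scene {'vertical_fov': 45.31611387096094, 'cx': 310.7951013249357, 'cy': 232.69132607782427, 'distortion': array([-0.02941743,  0.        ,  0.        ,  0.        ,  0.        ]), 'R': array([[ 0.80730302,  0.58989172, -0.0170174 ],
       [ 0.44411272, -0.62627958, -0.64073222],
       [-0.38862028,  0.50970741, -0.76757582]]), 't': array([-0.406583  , -0.20426347,  1.37345553])}
top {'vertical_fov': 51.41778151973042, 'cx': 320.7239585764234, 'cy': 239.80263338850557, 'distortion': array([0.00473948, 0.        , 0.        , 0.        , 0.        ]), 'R': array([[-1.33464648e-03, -9.99913351e-01,  1.30961670e-02],
       [-9.91034388e-01, -4.27087690e-04, -1.33606363e-01],
       [ 1.33600379e-01, -1.31570691e-02, -9.90947945e-01]]), 't': array([0.00152636, 0.52210943, 0.93003315])}
full_cast_a [([320.0, 258.0], 0.9), ([240.0, 274.0], 0.83), ([120.0, 283.0], 0.42)]
quadrant_a [([122.0, 281.0], 0.72), ([400.0, 276.0], 0.56)]
impression_tray [([462.0, 314.0], 0.8), ([325.0, 181.0], 0.44)]
case_pan [([446.0, 191.0], 0.91)]
two_bay_tray [([323.0, 180.0], 0.79), ([187.0, 196.0], 0.
[... 225 characters left out ...]
790412e-05,
        1.18141138e+00, -1.78474599e-01]), 'qd': array([ 0.00091472, -0.00136153, -0.00211696,  0.00010089,  0.00090093,
       -0.00197465]), 'joint_efforts': array([-8.32890455e-04, -4.39603794e+01, -1.76792103e+01,  6.33455766e-02,
        5.15637605e-02, -3.60955050e-05]), 'tool_pos': array([ 0.17861983, -0.59889952,  0.40472939]), 'tcp_rot': array([[ 3.46883285e-06,  2.85721673e-01, -9.58312645e-01],
       [ 6.45813463e-05, -9.58312643e-01, -2.85721672e-01],
       [-9.99999998e-01, -6.08980001e-05, -2.17765167e-05]]), 'ft_force': array([-0.0237669 ,  0.06562376,  0.42145872]), 'wrist_torque': array([ 0.02495701,  0.01858975, -0.02379667]), 'grip_width': 0.9930998252641271}
```

View pics/top0.png

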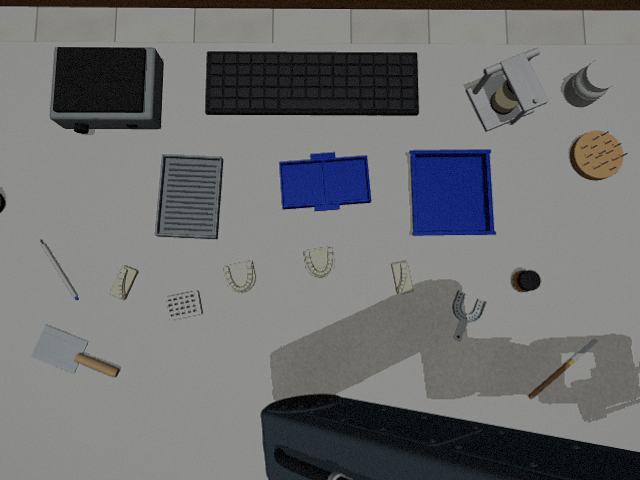

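View pics/scene0.png

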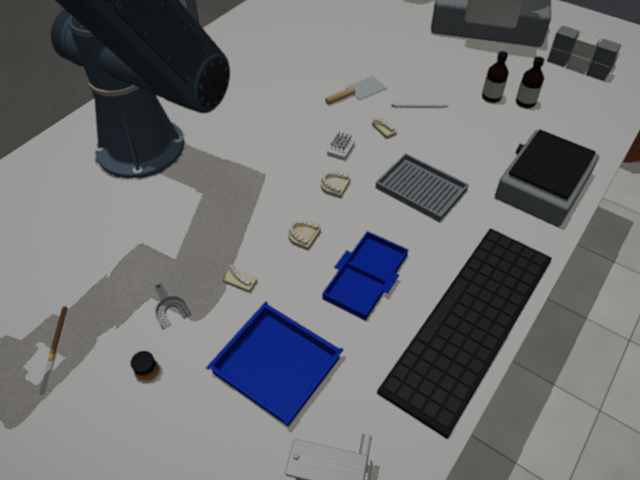

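Everything is upright: casts at about (240,275), (320,260), quadrants at (123,282), (401,276), impression tray at (467,310) with its handle down-left; pan (451,192), two-bay (325,182), drain (189,197). Next I fit the model outlines to the silhouettes.

```bash
cat > h.py <<'E'
import numpy as np, cv2
from scipy.optimize import minimize
from station import r
def box(x0,x1,y0,y1,z0,z1): return np.array([[x,y,z] for x in(x0,x1) for y in(y0,y1) for z in(z0,z1)],float)
def full():
    a=np.linspace(np.pi/2,3*np.pi/2,15); o=np.c_[-6+23*np.cos(a),29*np.sin(a)]; o=np.r_[o,[[29,-29],[29,29]]]
    t=np.c_[o*.85,np.full(len(o),25.)]
    return [np.r_[np.c_[o,0*o[:,0]],np.c_[o,0*o[:,0]+14],t]]
def imp():
    P=[box(-65.5,-24,-7.5,7.5,9.5,12.5)]
    a=np.linspace(np.pi/2,3*np.pi/2,15)
    out=np.r_[[[26.5,29]],np.c_[2.5+29*np.cos(a),29*np.sin(a)],[[26.5,-29]]]
    inn=np.r_[[[26.5,13]],np.c_[2.5+13*np.cos(a),13*np.sin(a)],[[26.5,-13]]]
    for i in range(len(out)-1):
        q=np.r_[out[i:i+2],inn[i:i+2]]; P.append(np.r_[np.c_[q,[0]*4],np.c_[q,[14]*4]])
    return P
M={"full_cast":full(),"quadrant":[np.r_[box(-31,31,-16,16,0,14)]],"impression_tray":imp(),
 "case_pan":[box(-82.5,82.5,-75,75,0,28),box(-86.5,86.5,-79,79,28,30)],"two_bay_tray":[box(-47,47,-89,89,0,22)],"drain_tray":[box(-82.5,82.5,-60,60,0,20)],
 "glaze_jar":[box(-20,20,-20,20,0,42)],"bur_stand":[box(-23,23,-31,31,0,16),box(-18,18,-26,26,16,37)]}
def KD(m):
    f=240/np.tan(np.radians(m["vertical_fov"])/2); return np.array([[f,0,m["cx"]],[0,f,m["cy"]],[0,0,1.]]),np.array(m["distortion"])
def proj(m,X):
    K,D=KD(m); return cv2.projectPoints(np.asarray(X,float).reshape(-1,1,3),cv2.Rodrigues(m["R"])[0],m["t"],K,D)[0].reshape(-1,2)
def back(m,uv,z):
    K,D=KD(m); p=cv2.undistortPoints(np.array(uv,float).reshape(1,1,2),K,D).ravel()
    d=m["R"].T@np.r_[p,1]; c=-m["R"].T@m["t"]; return c+d*(z-c[2])/d[2]
def render(m,parts,p,z0=0,S=4):
    x,y,a=p; c,s=np.cos(a),np.sin(a); im=np.zeros((480,640),np.uint8)
    for P in parts:
        Q=P/1000; X=np.c_[x+c*Q[:,0]-s*Q[:,1],y+s*Q[:,0]+c*Q[:,1],Q[:,2]+z0]
        h=cv2.convexHull(proj(m,X).astype(np.float32)); cv2.fillPoly(im,[np.round(h*16).astype(np.int32)],255,cv2.LINE_AA,4)
    return im/255.
def fit(m,mask,name,yaws,z0=0):
    mk=mask.astype(float); v,u=np.nonzero(mask); xy=back(m,(u.mean(),v.mean()),z0+.01)[:2]
    def cost(p):
        R=render(m,M[name],(p[0]/100,p[1]/100,p[2]/3),z0); return 1-np.minimum(R,mk).sum()/np.maximum(R,mk).sum()
    best=None
    for a in yaws:
        x0=np.array([xy[0]*100,xy[1]*100,a*3]); S=np.vstack([x0]+[x0+d for d in np.diag([1.5,1.5,.6])])
        q=minimize(cost,x0,method="Nelder-Mead",options=dict(initial_simplex=S,xatol=.01,fatol=1e-4))
        if best is None or q.fun<best.fun: best=q
    return np.array([best.x[0]/100,best.x[1]/100,best.x[2]/3]),1-best.fun
E
cat > m1.py <<'E'
from h import *
m=r.camera_model("top"); im=r.capture("top"); ov=im.copy()
for q,n,ya in [("full_cast_a","full_cast",[-.4,0,.4]),("quadrant_a","quadrant",[-.4,0,.4]),("impression_tray","impression_tray",[-.6,-.2,.2]),("case_pan","case_pan",[0]),("two_bay_tray","two_bay_tray",[0]),("drain_tray","drain_tray",[0]),("glaze_jar","glaze_jar",[0]),("bur_stand","bur_stand",[0])]:
    for d in r.silhouettes(q,"top"):
        if d["score"]<.35: continue
        p,s=fit(m,d["mask"],n,ya); print(q,round(d["score"],2),np.round(d["point"]),"pose",np.round(p[:2],4),"yaw",round(np.degrees(p[2]),1),"iou",round(s,3))
        ov[cv2.Canny((render(m,M[n],p)*255).astype(np.uint8),100,200)>0]=(255,0,0)
cv2.imwrite("pics/ov.png",cv2.resize(ov[130:360,90:560],None,fx=1.7,fy=1.7)[:,:,::-1])
E
python3 m1.py
```

```text
full_cast_a 0.7 [242. 275.] pose [0.452  0.1589] yaw 15.7 iou 0.91
full_cast_a 0.58 [319. 262.] pose [0.4819 0.0036] yaw 9.8 iou 0.92
quadrant_a 0.74 [402. 277.] pose [ 0.4508 -0.1591] yaw 8.1 iou 0.84
quadrant_a 0.6 [125. 281.] pose [0.4412 0.3873] yaw -21.5 iou 0.819
impression_tray 0.77 [462. 314.] pose [ 0.3907 -0.2855] yaw -21.5 iou 0.772
case_pan 0.97 [449. 190.] pose [ 0.6216 -0.2576] yaw 0.9 iou 0.954
case_pan 0.52 [184. 304.] pose [0.4186 0.2496] yaw 6.3 iou 0.102
two_bay_tray 0.77 [325. 181.] pose [ 0.6439 -0.0071] yaw 5.4 iou 0.908
drain_tray 0.88 [190. 197.] pose [0.6143 0.264 ] yaw -2.0 iou 0.966
drain_tray 0.44 [521. 277.] pose [ 0.4483 -0.3931] yaw 11.1 iou 0.09
glaze_jar 0.81 [523. 281.] pose [ 0.4439 -0.3975] yaw 5.4 iou 0.759
bur_stand 0.64 [183. 304.] pose [0.3984 0.2658] yaw 10.0 iou 0.857
```

View pics/ov.png

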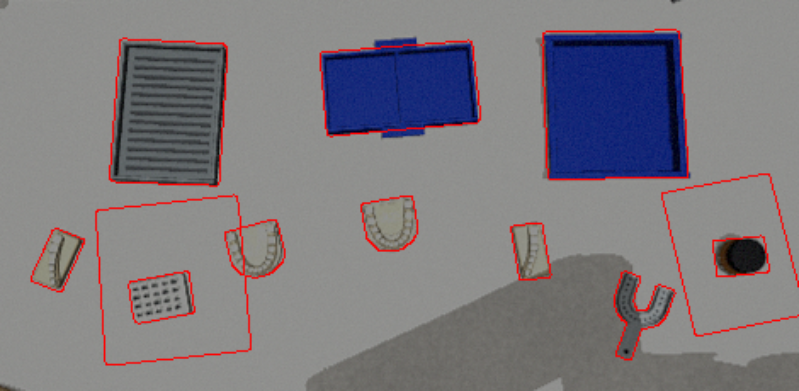

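```bash
cat > plan.py <<'E'
# plan.py x y z_grasp yaw_obj(deg) -> shift/turn from measured pose (jaws along obj y, tool down)
import sys; from h import *
from scipy.spatial.transform import Rotation as Ro
s=r.sense(); R=s["tcp_rot"]; p=s["tool_pos"]
def rel(x,y,z,yaw):
    f=np.radians(yaw-90); c,n=np.cos(f),np.sin(f)
    T=np.array([[0,c,n],[0,n,-c],[-1,0,0.]])
    return R.T@(np.array([x,y,z+.164])-p)/.025, np.degrees(Ro.from_matrix(R.T@T).as_rotvec())/6
if __name__=="__main__":
    print("t",round(s["time"],2),"grasp pt",np.round(p+.164*R[:,0],4),"jaw yaw",round(np.degrees(np.arctan2(R[1,1],R[0,1]))+90,2),"w",round(s["grip_width"],3),"F",np.round(s["ft_force"],1))
    for a in sys.argv[1:]:
        d,w=rel(*map(float,a.split(","))); n=max(np.linalg.norm(d)*25/41.7,np.linalg.norm(w)*6/7.16)
        print(a,"->",np.round(d,2),np.round(w,2),"rows>=%.1f"%n)
E
python3 plan.py .45,-.3,.24,10 .482,.004,.2,10
```

```text
t 0.95 grasp pt [ 0.1786 -0.5989  0.2408] jaw yaw 16.6 w 1.002 F [ 0.1 -0.3 -0.4]
.45,-.3,.24,10 -> [  0.03  -8.36 -13.82] [1.1 0.  0. ] rows>=9.7
.482,.004,.2,10 -> [  1.63 -19.64 -18.52] [1.1 0.  0. ] rows>=16.2
```

```bash
python3 -m pendant '0 -8.36 -13.82 1.1 0 0 1;0 -8.36 -13.82 1.1 0 0 1;0 -8.36 -13.82 1.1 0 0 1;0 -8.36 -13.82 1.1 0 0 1;0 -8.36 -13.82 1.1 0 0 1;0 -8.36 -13.82 1.1 0 0 1;0 -8.36 -13.82 1.1 0 0 1;0 -8.36 -13.82 1.1 0 0 1'; python3 plan.py .482,.004,.2,10
```

```text
time: 1.62
tool_pos: [0.4037, -0.3505, 0.405]
tcp_rot: [[0.0, 0.173, -0.985], [-0.0, -0.985, -0.173], [-1.0, 0.0, -0.0]]
ft_force: [0.4, -0.6, -1.1]
grip_width: 1.002
t 1.62 grasp pt [ 0.4037 -0.3505  0.241 ] jaw yaw 9.98 w 1.002 F [ 0.4 -0.6 -1.1]
.482,.004,.2,10 -> [  1.64 -13.42  -5.54] [-0. -0. -0.] rows>=8.8
```

```bash
python3 -m pendant '1.6 -13.3 -5.2 0 0 0 1;1.6 -13.3 -5.2 0 0 0 1;1.6 -13.3 -5.2 0 0 0 1;1.6 -13.3 -5.2 0 0 0 1;1.6 -13.3 -5.2 0 0 0 1;1.6 -13.3 -5.2 0 0 0 1;1.6 -13.3 -5.2 0 0 0 1;1.6 -13.3 -5.2 0 0 0 1'; python3 -m pendant '0 0 0 0 0 0 1;0 0 0 0 0 0 1' >/dev/null
cat > wl.py <<'E'
# wl.py query model yaw0 png : refine with wrist camera, nearest candidate
import sys; from h import *
q,n,y0,f=sys.argv[1:5]; z0=float(sys.argv[5]) if len(sys.argv)>5 else 0
m=r.camera_model("wrist"); im=r.capture("wrist"); ov=im.copy()
for d in r.silhouettes(q,"wrist"):
    if d["score"]<.3: continue
    p,s=fit(m,d["mask"],n,[np.radians(float(y0))+k for k in(-.15,.15)],z0); print(q,round(d["score"],2),np.round(d["point"]),"pose",np.round(p[:2],4),"yaw",round(np.degrees(p[2]),1),"iou",round(s,3))
    ov[cv2.Canny((render(m,M[n],p,z0)*255).astype(np.uint8),100,200)>0]=(255,0,0)
cv2.imwrite("pics/"+f,ov[:,:,::-1])
E
python3 wl.py full_cast_a full_cast 10 w1.png; python3 plan.py .482,.004,.2,10
```

```text
time: 2.28
tool_pos: [0.4679, -0.0254, 0.3677]
tcp_rot: [[0.001, 0.173, -0.985], [-0.0, -0.985, -0.173], [-1.0, 0.0, -0.001]]
ft_force: [0.4, -0.6, 0.1]
grip_width: 0.998
full_cast_a 0.89 [126. 202.] pose [0.452  0.1594] yaw 12.5 iou 0.933
full_cast_a 0.57 [284. 200.] pose [0.4817 0.0034] yaw 10.4 iou 0.899
t 2.55 grasp pt [ 0.4682 -0.0277  0.2039] jaw yaw 10.04 w 1.003 F [-0.  -1.   0.1]
.482,.004,.2,10 -> [ 0.15 -1.15 -0.77] [ 0.01 -0.01 -0.01] rows>=0.8
```

View pics/w1.png

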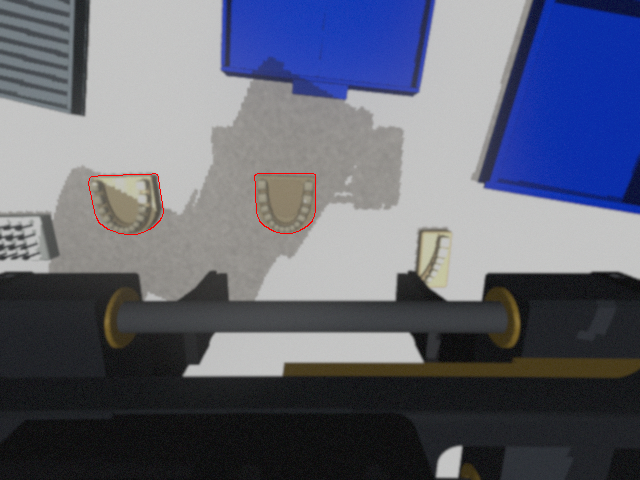

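The wrist fit at (284,200) gives (0.4817, 0.0034), which agrees with the top view to 1 mm. Picking the first cast.

```bash
python3 plan.py .4856,.0042,.06,10.2 .4856,.0042,.02,10.2
```

```text
t 2.55 grasp pt [ 0.4682 -0.0277  0.2039] jaw yaw 10.04 w 1.003 F [-0.  -1.   0.1]
.4856,.0042,.06,10.2 -> [ 5.75 -1.14 -0.91] [-0.03 -0.01 -0.01] rows>=3.6
.4856,.0042,.02,10.2 -> [ 7.35 -1.14 -0.91] [-0.03 -0.01 -0.01] rows>=4.5
```

```bash
python3 -m pendant '1.5 -1.14 -.91 0 0 0 1;5.75 -1.14 -.91 0 0 0 1;5.75 -1.14 -.91 0 0 0 1;5.75 -1.14 -.91 0 0 0 1;5.75 -1.14 -.91 0 0 0 1;6.5 -1.14 -.91 0 0 0 1;7.1 -1.14 -.91 0 0 0 1;7.1 -1.14 -.91 0 0 0 1'; python3 plan.py .4856,.0042,.02,10.2
```

```text
time: 3.22
tool_pos: [0.4855, 0.003, 0.1897]
tcp_rot: [[-0.002, 0.171, -0.985], [0.0, -0.985, -0.171], [-1.0, -0.0, 0.002]]
ft_force: [-1.0, -0.1, 0.1]
grip_width: 1.003
t 3.22 grasp pt [0.4852 0.003  0.0257] jaw yaw 9.84 w 1.003 F [-1.  -0.1  0.1]
.4856,.0042,.02,10.2 -> [ 0.23 -0.05 -0.01] [-0.06  0.01  0.  ] rows>=0.1
```

```bash
python3 -m pendant '.2 -.05 0 0 0 0 1;.22 -.05 0 0 0 0 .6;.22 -.05 0 0 0 0 .5;.22 -.05 0 0 0 0 .5;.22 -.05 0 0 0 0 .5;.22 -.05 0 0 0 0 .5;.22 -.05 0 0 0 0 .5;.22 -.05 0 0 0 0 .5' 25; python3 plan.py .6596,-.257,.12,.9  .6596,-.257,.025,.9
```

```text
time: 3.88
tool_pos: [0.4852, 0.006, 0.1852]
tcp_rot: [[0.001, 0.174, -0.985], [-0.0, -0.985, -0.174], [-1.0, 0.0, -0.001]]
ft_force: [0.0, 0.5, 6.5]
grip_width: 0.666
t 3.88 grasp pt [0.4854 0.0059 0.0212] jaw yaw 10.02 w 0.666 F [0.  0.5 6.5]
.6596,-.257,.12,.9 -> [-3.94 11.57 -5.04] [ 1.52 -0.01 -0.  ] rows>=7.9
.6596,-.257,.025,.9 -> [-0.14 11.57 -5.04] [ 1.52 -0.01 -0.  ] rows>=7.6
```

```bash
python3 -m pendant '-1.2 0 0 0 0 0 .5;-2.5 0 0 0 0 0 .5;-4 0 0 0 0 0 .5;-4 11.5 -5.1 1.5 0 0 .5;-4 11.5 -5.1 1.5 0 0 .5;-4 11.5 -5.1 1.5 0 0 .5;-4 11.5 -5.1 1.5 0 0 .5;-4 11.5 -5.1 1.5 0 0 .5'; python3 plan.py .6633,-.257,.06,.9 .6633,-.257,.028,.9
```

```text
time: 4.55
tool_pos: [0.6019, -0.1683, 0.2846]
tcp_rot: [[-0.001, 0.018, -1.0], [0.0, -1.0, -0.018], [-1.0, -0.0, 0.001]]
ft_force: [0.5, 0.1, -1.1]
grip_width: 0.669
t 4.55 grasp pt [ 0.6018 -0.1682  0.1206] jaw yaw 1.02 w 0.669 F [ 0.5  0.1 -1.1]
.6633,-.257,.06,.9 -> [ 2.42  3.59 -2.4 ] [0.02 0.01 0.  ] rows>=3.0
.6633,-.257,.028,.9 -> [ 3.7   3.59 -2.4 ] [0.02 0.01 0.  ] rows>=3.4
```

```bash
python3 -m pendant '0 3 -2 0 0 0 .5;0 3 -2 0 0 0 .5;0 3 -2 0 0 0 .5;0 3 -2 0 0 0 .5;0 3 -2 0 0 0 .5;0 3 -2 0 0 0 .5;0 3 -2 0 0 0 .5'; python3 wl.py case_pan case_pan 1 w2.png; python3 plan.py .6633,-.257,.06,.9 .6633,-.257,.028,.9
```

```text
time: 5.13
tool_pos: [0.6517, -0.2391, 0.2842]
tcp_rot: [[-0.002, 0.019, -1.0], [0.002, -1.0, -0.019], [-1.0, -0.002, 0.002]]
ft_force: [-0.4, 1.1, 0.2]
grip_width: 0.667
case_pan 0.59 [351. 222.] pose [ 0.6194 -0.2593] yaw 0.9 iou 0.461
t 5.23 grasp pt [ 0.652  -0.2393  0.1207] jaw yaw 1.09 w 0.663 F [-0.4  1.2 -0.3]
.6633,-.257,.06,.9 -> [ 2.43  0.71 -0.44] [0.03 0.01 0.01] rows>=1.5
.6633,-.257,.028,.9 -> [ 3.71  0.71 -0.44] [0.03 0.01 0.01] rows>=2.3
```

View pics/w2.png

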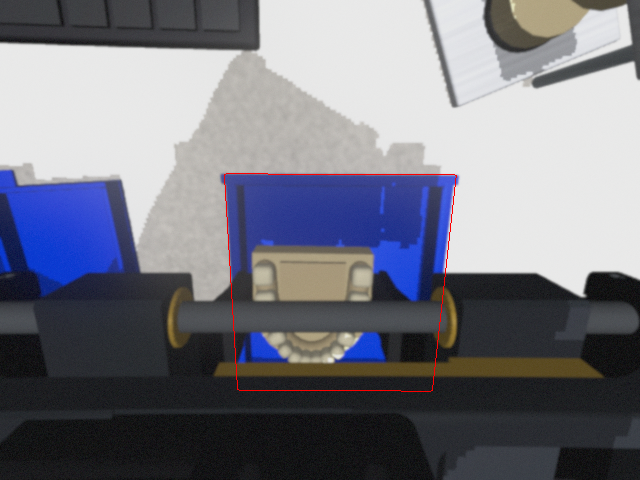

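The cast hangs level in the jaws, and the pan outline matches its pose to 2 mm. Lowering.

```bash
python3 -m pendant '0 .71 -.44 0 0 0 .5;1.2 .71 -.44 0 0 0 .5;2.4 .71 -.44 0 0 0 .5;3 .71 -.44 0 0 0 .5;3.4 .71 -.44 0 0 0 .5;3.6 .71 -.44 0 0 0 .5;3.6 .71 -.44 0 0 0 .5;3.6 .71 -.44 0 0 0 .5'; python3 plan.py .6633,-.257,.025,.9
```

```text
time: 5.9
tool_pos: [0.6644, -0.2586, 0.1956]
tcp_rot: [[0.001, 0.018, -1.0], [-0.001, -1.0, -0.018], [-1.0, 0.001, -0.001]]
ft_force: [-0.2, -0.9, -0.6]
grip_width: 0.664
t 5.9 grasp pt [ 0.6647 -0.2587  0.0316] jaw yaw 1.02 w 0.664 F [-0.2 -0.9 -0.6]
.6633,-.257,.025,.9 -> [ 0.26 -0.07  0.04] [ 0.02 -0.01 -0.01] rows>=0.2
```

```bash
python3 -m pendant '.1 0 0 0 0 0 .5;.15 0 0 0 0 0 .5;.2 0 0 0 0 0 .5;.2 0 0 0 0 0 .5;.2 0 0 0 0 0 .5'; python3 -m pendant '.06 0 0 0 0 0 .5;.06 0 0 0 0 0 .5;.06 0 0 0 0 0 .5'
```

```text
time: 6.32
tool_pos: [0.664, -0.2586, 0.1899]
tcp_rot: [[0.0, 0.017, -1.0], [-0.0, -1.0, -0.017], [-1.0, 0.0, -0.0]]
ft_force: [0.3, 0.4, -1.0]
grip_width: 0.662
time: 6.57
tool_pos: [0.6641, -0.2587, 0.1892]
tcp_rot: [[0.001, 0.018, -1.0], [-0.0, -1.0, -0.018], [-1.0, 0.0, -0.001]]
ft_force: [-1.4, 1.1, 5.2]
grip_width: 0.671
```

```bash
python3 -m pendant '0 0 0 0 0 0 .8;0 0 0 0 0 0 1;0 0 0 0 0 0 1;0 0 0 0 0 0 1;-1 0 0 0 0 0 1;-2.5 0 0 0 0 0 1;-4 0 0 0 0 0 1;-4 0 0 0 0 0 1'; python3 plan.py .4559,.160,.12,14
```

```text
time: 7.23
tool_pos: [0.6666, -0.2599, 0.2966]
tcp_rot: [[0.014, 0.018, -1.0], [-0.008, -1.0, -0.018], [-1.0, 0.008, -0.013]]
ft_force: [1.6, -0.6, 1.0]
grip_width: 0.994
t 7.23 grasp pt [ 0.6688 -0.2612  0.1326] jaw yaw 1.0 w 0.994 F [ 1.6 -0.6  1. ]
.4559,.160,.12,14 -> [  0.26 -16.95   8.14] [-2.17 -0.12 -0.09] rows>=11.3
```

```bash
python3 -m pendant '0 -16.8 8.2 -2.17 0 0 1;0 -16.8 8.2 -2.17 0 0 1;0 -16.8 8.2 -2.17 0 0 1;0 -16.8 8.2 -2.17 0 0 1;0 -16.8 8.2 -2.17 0 0 1;0 -16.8 8.2 -2.17 0 0 1;0 -16.8 8.2 -2.17 0 0 1;0 -16.8 8.2 -2.17 0 0 1'; python3 -m pendant '0 0 0 0 0 0 1;0 0 0 0 0 0 1' >/dev/null;python3 wl.py full_cast_a full_cast 14 w3.png; python3 plan.py .4559,.160,.12,14
```

```text
time: 7.9
tool_pos: [0.5114, 0.0398, 0.2882]
tcp_rot: [[0.001, 0.242, -0.97], [0.0, -0.97, -0.242], [-1.0, 0.0, -0.001]]
ft_force: [0.9, 0.4, 0.6]
grip_width: 0.999
full_cast_a 0.82 [154. 265.] pose [0.4526 0.1595] yaw 14.2 iou 0.733
t 8.17 grasp pt [0.5137 0.038  0.1243] jaw yaw 14.05 w 1.0 F [ 0.4 -0.6  0.9]
.4559,.160,.12,14 -> [ 0.17 -5.29  1.05] [ 0.01 -0.02 -0.01] rows>=3.2
```

```bash
python3 -m pendant '0 -5.29 1.05 0 0 0 1;0 -5.29 1.05 0 0 0 1;0 -5.29 1.05 0 0 0 1;0 -5.29 1.05 0 0 0 1;1.5 -5.29 1.05 0 0 0 1;3 -5.29 1.05 0 0 0 1;3 -5.29 1.05 0 0 0 1;3 -5.29 1.05 0 0 0 1';  python3 plan.py .4563,.160,.021,14
```

```text
time: 8.83
tool_pos: [0.4555, 0.1592, 0.2112]
tcp_rot: [[-0.005, 0.241, -0.971], [-0.001, -0.971, -0.241], [-1.0, -0.001, 0.005]]
ft_force: [0.1, -0.4, -0.1]
grip_width: 0.999
t 8.83 grasp pt [0.4546 0.1591 0.0472] jaw yaw 13.92 w 0.999 F [ 0.1 -0.4 -0.1]
.4563,.160,.021,14 -> [ 1.05 -0.02 -0.05] [-0.01  0.05  0.01] rows>=0.6
```

```bash
python3 -m pendant '.5 0 -.05 0 0 0 1;.9 0 -.05 0 0 0 1;1 0 -.05 0 0 0 1;1 0 -.05 0 0 0 .6;1 0 -.05 0 0 0 .5;1 0 -.05 0 0 0 .5;1 0 -.05 0 0 0 .5;1 0 -.05 0 0 0 .5' 25;  python3 -m pendant '0 0 0 0 0 0 .5;0 0 0 0 0 0 .5'; python3 plan.py .5876,-.258,.12,.9
```

```text
time: 9.5
tool_pos: [0.4563, 0.1607, 0.1888]
tcp_rot: [[0.001, 0.242, -0.97], [0.0, -0.97, -0.242], [-1.0, 0.0, -0.001]]
ft_force: [-0.1, -0.2, 0.7]
grip_width: 0.709
time: 9.67
tool_pos: [0.4563, 0.1607, 0.1886]
tcp_rot: [[0.001, 0.242, -0.97], [0.0, -0.97, -0.242], [-1.0, 0.0, -0.001]]
ft_force: [0.4, -0.0, 4.6]
grip_width: 0.662
t 9.67 grasp pt [0.4564 0.1607 0.0246] jaw yaw 14.03 w 0.662 F [ 0.4 -0.   4.6]
.5876,-.258,.12,.9 -> [-3.81 17.52 -1.04] [ 2.19 -0.01  0.  ] rows>=10.8
```

```bash
python3 -m pendant '-1 0 0 0 0 0 .5;-2.5 0 0 0 0 0 .5;-4 0 0 0 0 0 .5;-4 17.5 -1 2.2 0 0 .5;-4 17.5 -1 2.2 0 0 .5;-4 17.5 -1 2.2 0 0 .5;-4 17.5 -1 2.2 0 0 .5;-4 17.5 -1 2.2 0 0 .5'; python3 -m pendant '0 0 0 0 0 0 .5;0 0 0 0 0 0 .5'>/dev/null;  python3 plan.py .5876,-.258,.12,.9
```

```text
time: 10.33
tool_pos: [0.5181, -0.04, 0.2881]
tcp_rot: [[-0.0, 0.015, -1.0], [0.0, -1.0, -0.015], [-1.0, -0.0, 0.0]]
ft_force: [0.8, 0.0, -1.3]
grip_width: 0.666
t 10.5 grasp pt [ 0.5189 -0.0408  0.1239] jaw yaw 0.56 w 0.664 F [-0.3  0.3 -0.7]
.5876,-.258,.12,.9 -> [ 0.16  8.72 -2.67] [-0.06 -0.01 -0.  ] rows>=5.5
```

```bash
python3 -m pendant '0 8.72 -2.67 -.06 0 0 .5;0 8.72 -2.67 -.06 0 0 .5;0 8.72 -2.67 -.06 0 0 .5;0 8.72 -2.67 -.06 0 0 .5;0 8.72 -2.67 -.06 0 0 .5;0 8.72 -2.67 -.06 0 0 .5;0 8.72 -2.67 -.06 0 0 .5;0 8.72 -2.67 -.06 0 0 .5'; python3 -m pendant '0 0 0 0 0 0 .5;0 0 0 0 0 0 .5'>/dev/null;python3 wl.py full_cast full_cast 1 w4.png .004;  python3 plan.py .5866,-.258,.032,.9
```

```text
time: 11.17
tool_pos: [0.5877, -0.2546, 0.2873]
tcp_rot: [[-0.002, 0.02, -1.0], [0.002, -1.0, -0.02], [-1.0, -0.002, 0.002]]
ft_force: [-1.0, 1.1, -1.3]
grip_width: 0.661
full_cast 0.94 [322. 144.] pose [ 0.6595 -0.2598] yaw -0.6 iou 0.947
full_cast 0.65 [310. 283.] pose [ 0.5558 -0.2382] yaw -1.6 iou 0.451
t 11.43 grasp pt [ 0.5875 -0.2531  0.124 ] jaw yaw 1.31 w 0.664 F [-0.4  0.1 -0.2]
.5866,-.258,.032,.9 -> [3.68 0.19 0.05] [0.07 0.01 0.01] rows>=2.2
```

View pics/w4.png

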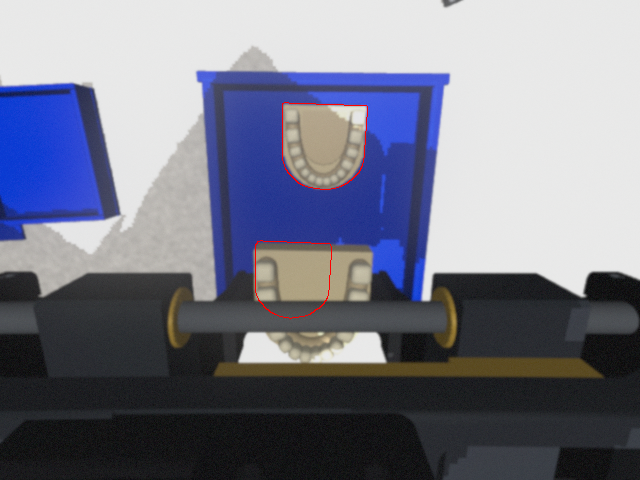

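The first cast lies flat at (0.6595, -0.2598). The second goes in at x≈0.583, which leaves about 18 mm between them.

```bash
python3 -m pendant '1 .19 0 0 0 0 .5;2.2 .19 0 0 0 0 .5;3 .19 0 0 0 0 .5;3.4 .19 0 0 0 0 .5;3.5 .19 0 0 0 0 .5;3.6 .19 0 0 0 0 .5;3.65 .19 0 0 0 0 .5;3.65 .19 0 0 0 0 .5'; python3 -m pendant '.05 0 0 0 0 0 .5;.1 0 0 0 0 0 .5;.1 0 0 0 0 0 .5'
```

```text
time: 12.1
tool_pos: [0.5886, -0.2602, 0.198]
tcp_rot: [[0.002, 0.021, -1.0], [-0.001, -1.0, -0.021], [-1.0, 0.001, -0.002]]
ft_force: [0.2, 0.2, -0.5]
grip_width: 0.664
time: 12.35
tool_pos: [0.5882, -0.2601, 0.1949]
tcp_rot: [[0.001, 0.021, -1.0], [-0.0, -1.0, -0.021], [-1.0, 0.0, -0.001]]
ft_force: [0.5, -0.4, -1.4]
grip_width: 0.655
```

```bash
python3 -m pendant '.05 0 0 0 0 0 .5;.08 0 0 0 0 0 .5;.08 0 0 0 0 0 .5'; python3 -m pendant '.05 0 0 0 0 0 .5;.05 0 0 0 0 0 .5;.05 0 0 0 0 0 .5'
```

```text
time: 12.6
tool_pos: [0.5882, -0.2602, 0.1927]
tcp_rot: [[0.0, 0.021, -1.0], [-0.0, -1.0, -0.021], [-1.0, 0.0, -0.0]]
ft_force: [0.1, 0.9, 0.9]
grip_width: 0.661
time: 12.85
tool_pos: [0.5882, -0.2602, 0.1927]
tcp_rot: [[0.0, 0.021, -1.0], [-0.0, -1.0, -0.021], [-1.0, 0.0, -0.0]]
ft_force: [-1.8, 1.1, 8.4]
grip_width: 0.661
```

```bash
python3 -m pendant '0 0 0 0 0 0 .8;0 0 0 0 0 0 1;0 0 0 0 0 0 1;0 0 0 0 0 0 1;-1 0 0 0 0 0 1;-2.5 0 0 0 0 0 1;-4 0 0 0 0 0 1;-5 0 0 0 0 0 1'; python3 -m pendant '0 0 0 0 0 0 1;0 0 0 0 0 0 1;0 -3 5 -1.3 0 0 1;0 -3 5 -1.3 0 0 1;0 -3 5 -1.3 0 0 1;0 -3 5 -1.3 0 0 1;0 -3 5 -1.3 0 0 1;0 -3 5 -1.3 0 0 1';python3 wl.py quadrant_a quadrant 8 w5.png; python3 plan.py .4508,-.1591,.05,8
```

```text
time: 13.52
tool_pos: [0.5887, -0.2604, 0.3189]
tcp_rot: [[0.003, 0.021, -1.0], [-0.002, -1.0, -0.021], [-1.0, 0.002, -0.003]]
ft_force: [1.3, -0.9, 0.6]
grip_width: 0.998
time: 14.18
tool_pos: [0.4604, -0.1869, 0.3149]
tcp_rot: [[-0.003, 0.156, -0.988], [0.002, -0.988, -0.156], [-1.0, -0.003, 0.003]]
ft_force: [0.1, -0.6, 0.3]
grip_width: 1.002
quadrant_a 0.92 [279. 236.] pose [ 0.451 -0.159] yaw 9.0 iou 0.895
t 14.28 grasp pt [ 0.4627 -0.1885  0.1516] jaw yaw 8.97 w 1.002 F [ 0.3 -0.1 -0.7]
.4508,-.1591,.05,8 -> [ 4.06 -1.23  0.28] [ 0.16 -0.01 -0.01] rows>=2.6
```

View pics/w5.png

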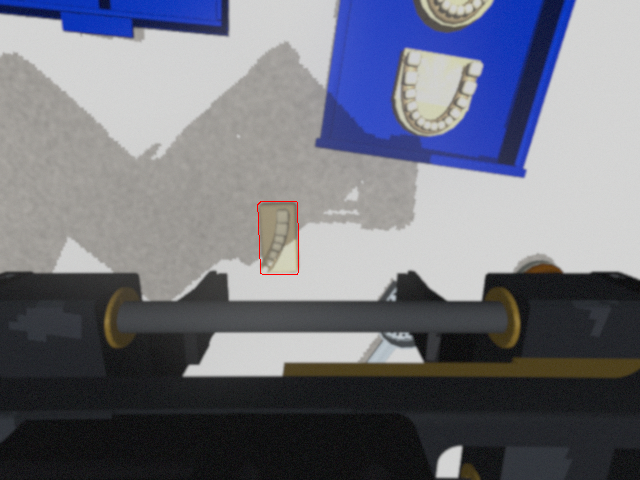

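```bash
python3 -m pendant '0 -1.23 .28 0 0 0 1;2 -1.23 .28 0 0 0 1;4 -1.23 .28 0 0 0 .8;4.4 -1.23 .28 0 0 0 .7;4.4 -1.23 .28 0 0 0 .7;4.4 -1.23 .28 0 0 0 .7';  python3 plan.py .451,-.159,.021,8.7
```

```text
time: 14.78
tool_pos: [0.4506, -0.1589, 0.2046]
tcp_rot: [[-0.002, 0.156, -0.988], [0.001, -0.988, -0.156], [-1.0, -0.002, 0.002]]
ft_force: [0.5, -0.3, 0.5]
grip_width: 0.783
t 14.78 grasp pt [ 0.4502 -0.1587  0.0406] jaw yaw 8.97 w 0.783 F [ 0.5 -0.3  0.5]
.451,-.159,.021,8.7 -> [ 0.78  0.01 -0.02] [0.05 0.02 0.02] rows>=0.5
```

```bash
python3 -m pendant '.4 0 0 0 0 0 .7;.7 0 0 0 0 0 .7;.78 0 0 0 0 0 .7;.78 0 0 0 0 0 .4;.78 0 0 0 0 0 .2;.78 0 0 0 0 0 .2;.78 0 0 0 0 0 .2;.78 0 0 0 0 0 .2' 20;  python3 -m pendant '0 0 0 0 0 0 .2;0 0 0 0 0 0 .2;0 0 0 0 0 0 .2;0 0 0 0 0 0 .2'; python3 plan.py .6477,-.0504,.12,5
```

```text
time: 15.45
tool_pos: [0.45, -0.1584, 0.187]
tcp_rot: [[0.001, 0.156, -0.988], [-0.0, -0.988, -0.156], [-1.0, 0.001, -0.001]]
ft_force: [-0.3, 0.7, 0.1]
grip_width: 0.408
time: 15.78
tool_pos: [0.4499, -0.1584, 0.1869]
tcp_rot: [[0.0, 0.156, -0.988], [-0.0, -0.988, -0.156], [-1.0, 0.0, -0.0]]
ft_force: [-0.9, 0.0, 6.2]
grip_width: 0.366
t 15.78 grasp pt [ 0.45   -0.1585  0.0229] jaw yaw 8.98 w 0.366 F [-0.9  0.   6.2]
.6477,-.0504,.12,5 -> [-3.88 -3.03 -8.49] [ 0.66 -0.   -0.  ] rows>=5.9
```

```bash
python3 -m pendant '-1 0 0 0 0 0 .2;-2.5 0 0 0 0 0 .2;-4 0 0 0 0 0 .2;-4 -3 -8.5 .66 0 0 .2;-4 -3 -8.5 .66 0 0 .2;-4 -3 -8.5 .66 0 0 .2;-4 -3 -8.5 .66 0 0 .2;-4 -3 -8.5 .66 0 0 .2'; python3 -m pendant '0 0 0 0 0 0 .2;0 0 0 0 0 0 .2'>/dev/null; python3 wl.py two_bay_tray two_bay_tray 5 w6.png; python3 plan.py .6477,-.0504,.12,5
```

```text
time: 16.45
tool_pos: [0.6343, -0.0579, 0.2865]
tcp_rot: [[-0.001, 0.088, -0.996], [0.0, -0.996, -0.088], [-1.0, -0.0, 0.001]]
ft_force: [0.7, -1.1, -0.7]
grip_width: 0.365
two_bay_tray 0.67 [232. 212.] pose [ 0.654  -0.0056] yaw 5.2 iou 0.781
t 16.72 grasp pt [ 0.6314 -0.0589  0.1216] jaw yaw 5.05 w 0.369 F [-1.  -0.3 -0.7]
.6477,-.0504,.12,5 -> [ 0.06 -0.29 -0.66] [0.01 0.03 0.01] rows>=0.4
```

View pics/w6.png

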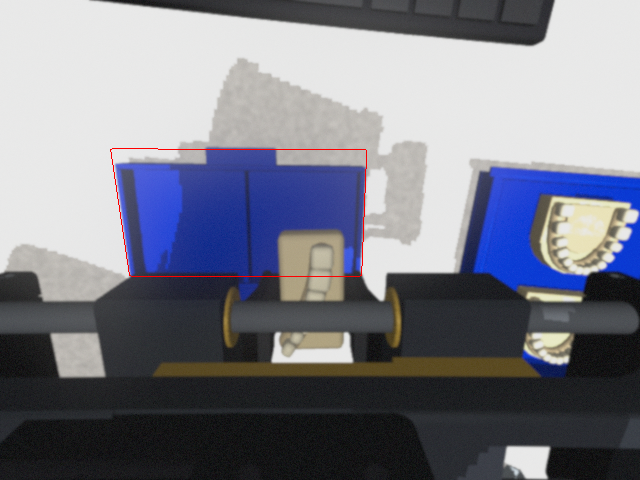

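Run:
```python
from h import *
m=r.camera_model("wrist")
for uv,z in [((118,167),.022),((365,167),.022),((248,170),.022),((248,170),.022),((250,262),.022),((131,274),.022)]: print(uv,np.round(back(m,uv,z),4))
c,s=np.cos(.09),np.sin(.09)
for a,b in [(47,89),(47,-89),(47,0),(0,0),(-47,89)]: print(a,b,np.round([.6439+(c*a-s*b)/1e3,-.0071+(s*a+c*b)/1e3],4))
```

```text
(118, 167) [0.6778 0.0816 0.022 ]
(365, 167) [ 0.6935 -0.0925  0.022 ]
(248, 170) [ 0.6841 -0.0098  0.022 ]
(248, 170) [ 0.6841 -0.0098  0.022 ]
(250, 262) [ 0.6152 -0.014   0.022 ]
(131, 274) [0.5974 0.0767 0.022 ]
47 89 [0.6827 0.0858]
47 -89 [ 0.6987 -0.0915]
47 0 [ 0.6907 -0.0029]
0 0 [ 0.6439 -0.0071]
-47 89 [0.5891 0.0773]
```

```bash
python3 plan.py .6434,-.0520,.03,4.6
```

```text
t 16.72 grasp pt [ 0.6314 -0.0589  0.1216] jaw yaw 5.05 w 0.369 F [-1.  -0.3 -0.7]
.6434,-.0520,.03,4.6 -> [ 3.66 -0.24 -0.49] [0.08 0.03 0.01] rows>=2.2
```

```bash
python3 -m pendant '0 -.24 -.49 0 0 0 .2;1.2 -.24 -.49 0 0 0 .2;2.4 -.24 -.49 0 0 0 .2;3 -.24 -.49 0 0 0 .2;3.4 -.24 -.49 0 0 0 .2;3.55 -.24 -.49 0 0 0 .2;3.65 -.24 -.49 0 0 0 .2;3.65 -.24 -.49 0 0 0 .2'; python3 -m pendant '.04 0 0 0 0 0 .2;.04 0 0 0 0 0 .2;.04 0 0 0 0 0 .2'
```

```text
time: 17.38
tool_pos: [0.6447, -0.0527, 0.1958]
tcp_rot: [[0.0, 0.087, -0.996], [-0.0, -0.996, -0.087], [-1.0, 0.0, -0.0]]
ft_force: [-0.6, -0.6, -1.0]
grip_width: 0.364
time: 17.63
tool_pos: [0.6451, -0.0522, 0.1954]
tcp_rot: [[0.002, 0.088, -0.996], [-0.0, -0.996, -0.088], [-1.0, 0.001, -0.002]]
ft_force: [-0.9, 0.1, -0.9]
grip_width: 0.37
```

```bash
python3 -m pendant '.06 0 0 0 0 0 .2;.12 0 0 0 0 0 .2;.12 0 0 0 0 0 .2'; python3 -m pendant '.03 0 0 0 0 0 .2;.06 0 0 0 0 0 .2;.06 0 0 0 0 0 .2;.06 0 0 0 0 0 .2'
```

```text
time: 17.88
tool_pos: [0.6447, -0.0521, 0.1913]
tcp_rot: [[-0.0, 0.088, -0.996], [0.0, -0.996, -0.088], [-1.0, -0.0, 0.0]]
ft_force: [0.5, 0.0, 0.0]
grip_width: 0.366
time: 18.22
tool_pos: [0.6448, -0.0521, 0.191]
tcp_rot: [[-0.0, 0.088, -0.996], [-0.0, -0.996, -0.088], [-1.0, 0.0, 0.0]]
ft_force: [-2.2, 1.3, 5.8]
grip_width: 0.362
```

```bash
python3 -m pendant '0 0 0 0 0 0 .5;0 0 0 0 0 0 .5;0 0 0 0 0 0 .5;0 0 0 0 0 0 .5;-1 0 0 0 0 0 .5;-2.5 0 0 0 0 0 .5;-4 0 0 0 0 0 .5;-5 0 0 0 0 0 .5';python3 -m pendant '0 0 0 0 0 0 .5;0 0 0 0 0 0 .5'; python3 plan.py .45,.35,.15,-21
```

```text
time: 18.88
tool_pos: [0.6454, -0.0523, 0.3178]
tcp_rot: [[0.003, 0.088, -0.996], [-0.001, -0.996, -0.088], [-1.0, 0.001, -0.003]]
ft_force: [0.3, 0.2, 0.5]
grip_width: 0.499
time: 19.05
tool_pos: [0.6452, -0.0523, 0.3168]
tcp_rot: [[0.004, 0.088, -0.996], [-0.001, -0.996, -0.088], [-1.0, 0.001, -0.004]]
ft_force: [-0.7, -1.2, -0.9]
grip_width: 0.5
t 19.05 grasp pt [ 0.6459 -0.0525  0.1528] jaw yaw 5.03 w 0.5 F [-0.7 -1.2 -0.9]
.45,.35,.15,-21 -> [  0.06 -16.71   6.37] [ 4.34 -0.04 -0.  ] rows>=10.7
```

```bash
python3 -m pendant '0 -16.7 6.4 4.34 0 0 .9;0 -16.7 6.4 4.34 0 0 .9;0 -16.7 6.4 4.34 0 0 .9;0 -16.7 6.4 4.34 0 0 .9;0 -16.7 6.4 4.34 0 0 .9;0 -16.7 6.4 4.34 0 0 .9;0 -16.7 6.4 4.34 0 0 .9;0 -16.7 6.4 4.34 0 0 .9';python3 -m pendant '0 0 0 0 0 0 .9;0 0 0 0 0 0 .9'>/dev/null; python3 plan.py .45,.35,.15,-21
```

```text
time: 19.72
tool_pos: [0.497, 0.2485, 0.3129]
tcp_rot: [[-0.004, -0.359, -0.933], [-0.001, -0.933, 0.359], [-1.0, 0.002, 0.003]]
ft_force: [0.3, 0.5, 0.3]
grip_width: 0.89
t 19.88 grasp pt [0.4961 0.2489 0.1492] jaw yaw -20.73 w 0.899 F [ 0.3 -0.   0.1]
.45,.35,.15,-21 -> [-0.03 -3.11  3.18] [ 0.04  0.03 -0.02] rows>=2.7
```

```bash
python3 -m pendant '0 -3.1 3.2 0 0 0 .9;0 -3.1 3.2 0 0 0 .9;0 -3.1 3.2 0 0 0 .9;0 -3.1 3.2 0 0 0 .9;0 -3.1 3.2 0 0 0 .9;0 -3.1 3.2 0 0 0 .9' >/dev/null; python3 wl.py quadrant_a quadrant -21 w7.png; python3 plan.py .4412,.3873,.05,-21.5
```

```text
quadrant_a 0.89 [270. 258.] pose [0.442  0.3879] yaw -23.2 iou 0.912
t 20.48 grasp pt [0.4529 0.3465 0.1504] jaw yaw -21.16 w 0.9 F [-0.7 -0.4 -0.1]
.4412,.3873,.05,-21.5 -> [ 4.01 -1.35  1.03] [ 0.06  0.   -0.01] rows>=2.6
```

View pics/w7.png

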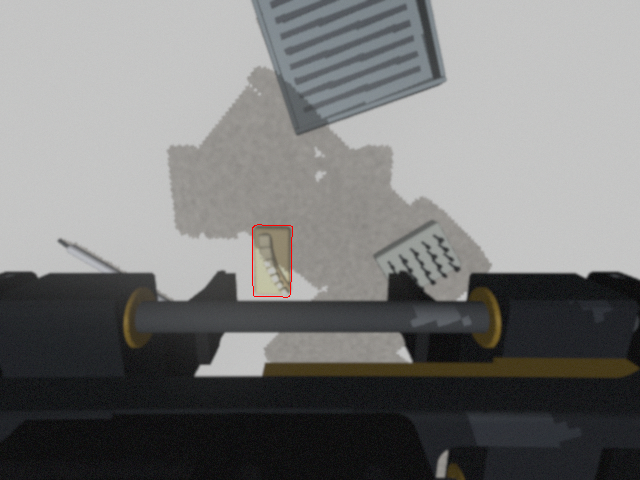

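```bash
python3 -m pendant '0 -1.37 1.02 .2 0 0 .8;2 -1.37 1.02 .2 0 0 .7;4 -1.37 1.02 .2 0 0 .7;4.4 -1.37 1.02 .2 0 0 .7;4.4 -1.37 1.02 .2 0 0 .7;4.4 -1.37 1.02 .2 0 0 .7';  python3 plan.py .442,.3877,.021,-22.4
```

```text
time: 20.98
tool_pos: [0.4408, 0.388, 0.2036]
tcp_rot: [[-0.003, -0.38, -0.925], [-0.002, -0.925, 0.38], [-1.0, 0.003, 0.002]]
ft_force: [1.0, -0.9, 0.3]
grip_width: 0.706
t 20.98 grasp pt [0.4403 0.3877 0.0396] jaw yaw -22.33 w 0.706 F [ 1.  -0.9  0.3]
.442,.3877,.021,-22.4 -> [ 0.74 -0.01 -0.05] [ 0.01  0.02 -0.03] rows>=0.4
```

```bash
python3 -m pendant '.4 0 -.05 0 0 0 .7;.7 0 -.05 0 0 0 .7;.74 0 -.05 0 0 0 .7;.74 0 -.05 0 0 0 .4;.74 0 -.05 0 0 0 .2;.74 0 -.05 0 0 0 .2;.74 0 -.05 0 0 0 .2;.74 0 -.05 0 0 0 .2' 20 >/dev/null;  python3 -m pendant '0 0 0 0 0 0 .2;0 0 0 0 0 0 .2;0 0 0 0 0 0 .2;0 0 0 0 0 0 .2'; python3 plan.py .6376,.0347,.12,4.6
```

```text
time: 21.98
tool_pos: [0.4416, 0.389, 0.1867]
tcp_rot: [[0.0, -0.378, -0.926], [0.0, -0.926, 0.378], [-1.0, -0.0, -0.0]]
ft_force: [-0.9, 0.2, 3.2]
grip_width: 0.36
t 21.98 grasp pt [0.4416 0.3891 0.0227] jaw yaw -22.21 w 0.36 F [-0.9  0.2  3.2]
.6376,.0347,.12,4.6 -> [ -3.89  10.16 -12.62] [-4.47 -0.    0.  ] rows>=10.0
```

```bash
python3 -m pendant '-1 0 0 0 0 0 .2;-2.5 0 0 0 0 0 .2;-4 0 0 0 0 0 .2;-4 10.2 -12.6 -4.47 0 0 .2;-4 10.2 -12.6 -4.47 0 0 .2;-4 10.2 -12.6 -4.47 0 0 .2;-4 10.2 -12.6 -4.47 0 0 .2;-4 10.2 -12.6 -4.47 0 0 .2'; python3 -m pendant '0 0 0 0 0 0 .2;0 0 0 0 0 0 .2'>/dev/null; python3 plan.py .6376,.0347,.12,4.6
```

```text
time: 22.65
tool_pos: [0.5368, 0.2151, 0.2863]
tcp_rot: [[-0.001, 0.085, -0.996], [-0.0, -0.996, -0.085], [-1.0, -0.0, 0.0]]
ft_force: [-0.1, -1.0, -0.3]
grip_width: 0.365
t 22.82 grasp pt [0.5379 0.2141 0.1221] jaw yaw 4.31 w 0.366 F [-0.7  0.9 -0.4]
.6376,.0347,.12,4.6 -> [ 0.08  7.45 -3.44] [-0.05 -0.    0.  ] rows>=4.9
```

```bash
python3 -m pendant '0 7.45 -3.44 -.05 0 0 .2;0 7.45 -3.44 -.05 0 0 .2;0 7.45 -3.44 -.05 0 0 .2;0 7.45 -3.44 -.05 0 0 .2;0 7.45 -3.44 -.05 0 0 .2;0 7.45 -3.44 -.05 0 0 .2;0 7.45 -3.44 -.05 0 0 .2;0 7.45 -3.44 -.05 0 0 .2' >/dev/null; python3 wl.py quadrant quadrant 5 w8.png .004; python3 plan.py .6376,.0347,.032,4.6
```

```text
quadrant 0.8 [429. 235.] pose [ 0.6448 -0.0524] yaw 6.4 iou 0.825
quadrant 0.58 [313. 272.] pose [0.617  0.0354] yaw -21.8 iou 0.523
t 23.58 grasp pt [0.6357 0.0399 0.1219] jaw yaw 5.04 w 0.366 F [ 0.6 -0.3 -0.7]
.6376,.0347,.032,4.6 -> [ 3.6   0.21 -0.05] [0.07 0.02 0.01] rows>=2.2
```

View pics/w8.png

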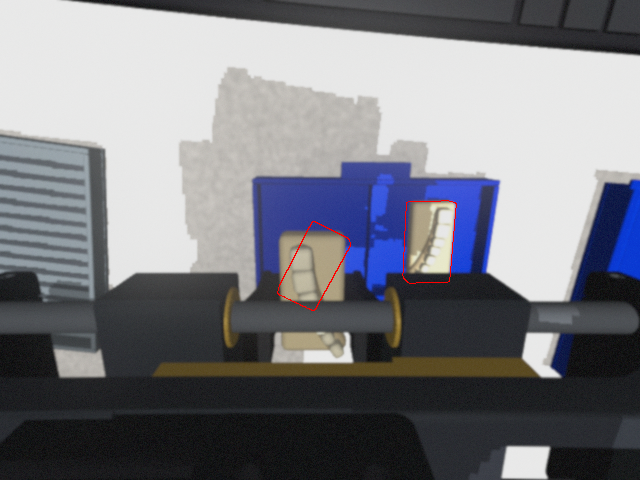

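The first quadrant lies inside the right bay at (430,240). The held one is over the left bay; lowering.

```bash
python3 -m pendant '1.2 .21 -.05 0 0 0 .2;2.4 .21 -.05 0 0 0 .2;3 .21 -.05 0 0 0 .2;3.4 .21 -.05 0 0 0 .2;3.6 .21 -.05 0 0 0 .2;3.68 .21 -.05 0 0 0 .2;3.68 .21 -.05 0 0 0 .2;3.68 .21 -.05 0 0 0 .2'; python3 -m pendant '.05 0 0 0 0 0 .2;.1 0 0 0 0 0 .2;.1 0 0 0 0 0 .2';python3 -m pendant '0 0 0 0 0 0 .2'
```

```text
time: 24.25
tool_pos: [0.6395, 0.0329, 0.1955]
tcp_rot: [[0.002, 0.086, -0.996], [-0.0, -0.996, -0.086], [-1.0, 0.0, -0.002]]
ft_force: [-0.1, 0.5, -0.3]
grip_width: 0.368
time: 24.5
tool_pos: [0.6391, 0.0325, 0.1924]
tcp_rot: [[0.001, 0.085, -0.996], [-0.0, -0.996, -0.085], [-1.0, 0.0, -0.001]]
ft_force: [-0.1, -0.2, -0.3]
grip_width: 0.369
time: 24.58
tool_pos: [0.6391, 0.0324, 0.1922]
tcp_rot: [[0.001, 0.085, -0.996], [-0.0, -0.996, -0.085], [-1.0, 0.0, -0.001]]
ft_force: [-0.1, -0.4, -1.1]
grip_width: 0.363
```

```bash
python3 -m pendant '.04 0 0 0 0 0 .2;.08 0 0 0 0 0 .2;.08 0 0 0 0 0 .2;.08 0 0 0 0 0 .2'; python3 -m pendant '.03 0 0 0 0 0 .2;.03 0 0 0 0 0 .2'
```

```text
time: 24.92
tool_pos: [0.6392, 0.0325, 0.1907]
tcp_rot: [[0.001, 0.085, -0.996], [-0.0, -0.996, -0.085], [-1.0, 0.0, -0.001]]
ft_force: [-1.6, -0.3, 5.6]
grip_width: 0.362
time: 25.08
tool_pos: [0.6392, 0.0325, 0.1907]
tcp_rot: [[0.001, 0.085, -0.996], [-0.0, -0.996, -0.085], [-1.0, 0.0, -0.001]]
ft_force: [-2.5, 0.3, 9.3]
grip_width: 0.363
```

```bash
python3 -m pendant '0 0 0 0 0 0 .5;0 0 0 0 0 0 .5;0 0 0 0 0 0 .5;0 0 0 0 0 0 .5;-1 0 0 0 0 0 .5;-2.5 0 0 0 0 0 .5;-4 0 0 0 0 0 .5;-5 0 0 0 0 0 .5';python3 -m pendant '0 0 0 0 0 0 .5;0 0 0 0 0 0 .5'>/dev/null; python3 plan.py .375,-.275,.15,-21
```

```text
time: 25.75
tool_pos: [0.6397, 0.0325, 0.3169]
tcp_rot: [[0.003, 0.086, -0.996], [-0.0, -0.996, -0.086], [-1.0, 0.001, -0.003]]
ft_force: [0.8, -0.1, -0.6]
grip_width: 0.501
t 25.92 grasp pt [0.6402 0.0324 0.1519] jaw yaw 4.91 w 0.499 F [-0.7  0.1 -0.7]
.375,-.275,.15,-21 -> [ 0.04 11.35 11.59] [ 4.32 -0.04  0.  ] rows>=9.7
```

```bash
python3 -m pendant '0 11.35 11.6 4.32 0 0 .7;0 11.35 11.6 4.32 0 0 .7;0 11.35 11.6 4.32 0 0 .7;0 11.35 11.6 4.32 0 0 .7;0 11.35 11.6 4.32 0 0 .7;0 11.35 11.6 4.32 0 0 .7;0 11.35 11.6 4.32 0 0 .7;0 11.35 11.6 4.32 0 0 .7'>/dev/null;python3 -m pendant '0 0 0 0 0 0 .7;0 0 0 0 0 0 .7'>/dev/null; python3 plan.py .375,-.275,.15,-21
```

```text
t 26.75 grasp pt [ 0.4194 -0.2212  0.1488] jaw yaw -21.34 w 0.704 F [ 0.3 -0.1  0.1]
.375,-.275,.15,-21 -> [-0.05  2.64  0.9 ] [-0.06  0.03  0.01] rows>=1.7
```

```bash
python3 -m pendant '0 2.6 1.6 0 0 0 .5;0 2.6 1.6 0 0 0 .5;0 2.6 1.6 0 0 0 .5;0 2.6 1.6 0 0 0 .5;0 2.6 1.6 0 0 0 .5' >/dev/null; python3 wl.py impression_tray impression_tray -21 w9.png; python3 plan.py .3488,-.269,.05,-21.5
```

```text
impression_tray 0.82 [319. 207.] pose [ 0.3902 -0.2862] yaw -22.5 iou 0.941
t 27.27 grasp pt [ 0.3619 -0.2652  0.1498] jaw yaw -20.88 w 0.508 F [ 0.5 -0.5  0.3]
.3488,-.269,.05,-21.5 -> [3.99 0.33 0.44] [0.1  0.   0.01] rows>=2.4
```

View pics/w9.png

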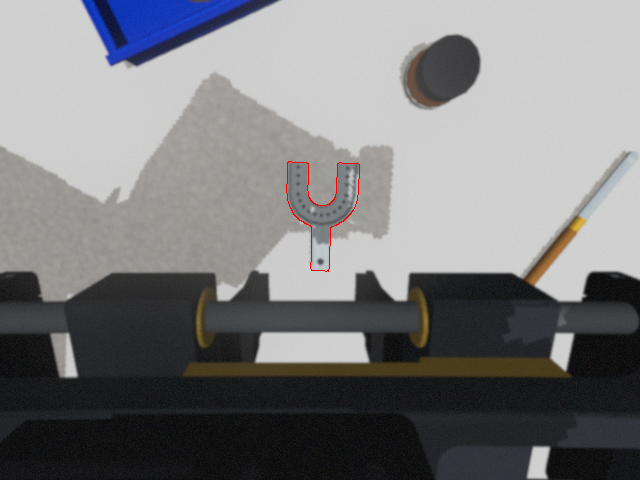

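```bash
python3 -m pendant '0 .33 .44 .27 0 0 .5;2 .33 .44 .27 0 0 .5;4 .33 .44 .27 0 0 .5;4.4 .33 .44 .27 0 0 .5;4.4 .33 .44 .27 0 0 .5;4.4 .33 .44 .27 0 0 .5' >/dev/null;  python3 plan.py .3486,-.269,.0205,-22.5
```

```text
t 27.77 grasp pt [ 0.3478 -0.2687  0.0391] jaw yaw -22.53 w 0.5 F [0.9 0.6 0.4]
.3486,-.269,.0205,-22.5 -> [ 0.74 -0.01 -0.01] [-0.    0.03  0.02] rows>=0.4
```

```bash
python3 -m pendant '.4 0 0 0 0 0 .5;.7 0 0 0 0 0 .5;.74 0 0 0 0 0 .5;.74 0 0 0 0 0 .3;.74 0 0 0 0 0 .05;.74 0 0 0 0 0 .05;.74 0 0 0 0 0 .05;.74 0 0 0 0 0 .05' 40 >/dev/null;  python3 -m pendant '0 0 0 0 0 0 .05;0 0 0 0 0 0 .05;0 0 0 0 0 0 .05;0 0 0 0 0 0 .05'; python3 plan.py .45,-.05,.14,-2
```

```text
time: 28.77
tool_pos: [0.3476, -0.2702, 0.1857]
tcp_rot: [[0.0, -0.385, -0.923], [-0.0, -0.923, 0.385], [-1.0, 0.0, -0.0]]
ft_force: [-0.3, -0.4, 1.5]
grip_width: 0.153
t 28.77 grasp pt [ 0.3477 -0.2703  0.0217] jaw yaw -22.64 w 0.153 F [-0.3 -0.4  1.5]
.45,-.05,.14,-2 -> [-4.73 -9.71 -0.39] [-3.44 -0.   -0.  ] rows>=6.5
```

```bash
python3 -m pendant '-1 0 0 0 0 0 .05;-2.5 0 0 0 0 0 .05;-4.5 0 0 0 0 0 .05;-4.7 -9.7 -.4 -3.4 0 0 .05;-4.7 -9.7 -.4 -3.4 0 0 .05;-4.7 -9.7 -.4 -3.4 0 0 .05;-4.7 -9.7 -.4 -3.4 0 0 .05;-4.7 -9.7 -.4 -3.4 0 0 .05';  python3 -m pendant '0 0 0 0 0 0 .05;0 0 0 0 0 0 .05'>/dev/null; python3 plan.py .589,.265,.12,-2
```

```text
time: 29.43
tool_pos: [0.4358, -0.0799, 0.3013]
tcp_rot: [[-0.0, -0.04, -0.999], [0.0, -0.999, 0.04], [-1.0, -0.0, 0.0]]
ft_force: [0.2, -1.2, -0.1]
grip_width: 0.15
t 29.6 grasp pt [ 0.4358 -0.0791  0.1372] jaw yaw -1.87 w 0.155 F [ 1.3  0.2 -0.4]
.589,.265,.12,-2 -> [  0.69 -13.96  -5.67] [0.02 0.   0.  ] rows>=9.0
```

```bash
python3 -m pendant '0 -13.9 -5.7 0 0 0 .05;0 -13.9 -5.7 0 0 0 .05;0 -13.9 -5.7 0 0 0 .05;0 -13.9 -5.7 0 0 0 .05;0 -13.9 -5.7 0 0 0 .05;0 -13.9 -5.7 0 0 0 .05;0 -13.9 -5.7 0 0 0 .05;0 -13.9 -5.7 0 0 0 .05'>/dev/null;  python3 -m pendant '0 -1.4 -.55 0 0 0 .05;0 -1.4 -.55 0 0 0 .05;0 -1.4 -.55 0 0 0 .05;0 -1.4 -.55 0 0 0 .05'>/dev/null; python3 wl.py drain_tray drain_tray -2 w10.png; python3 plan.py .589,.265,.12,-2
```

```text
drain_tray 0.91 [287. 158.] pose [0.6142 0.264 ] yaw -2.4 iou 0.545
t 30.7 grasp pt [0.5884 0.2535 0.1366] jaw yaw -2.39 w 0.155 F [ 0.4 -0.6 -0.5]
.589,.265,.12,-2 -> [ 0.66 -0.46  0.01] [-0.07  0.02 -0.01] rows>=0.5
```

View pics/w10.png

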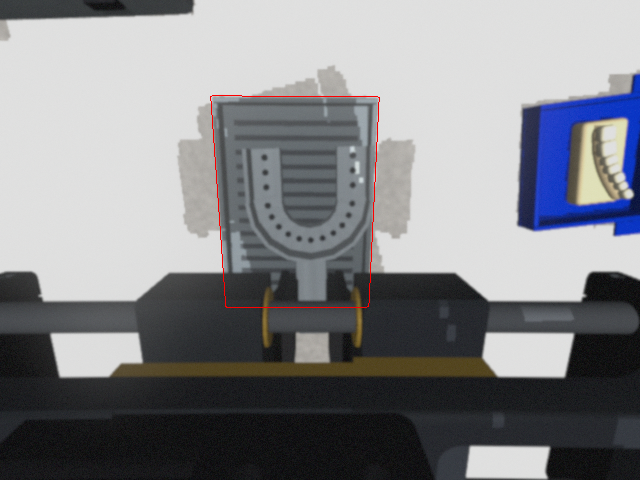

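```bash
python3 -m pendant '1 -.46 0 0 0 0 .05;2.3 -.46 0 0 0 0 .05;3.2 -.46 0 0 0 0 .05;3.7 -.46 0 0 0 0 .05;4 -.46 0 0 0 0 .05;4.2 -.46 0 0 0 0 .05;4.2 -.46 0 0 0 0 .05;4.2 -.46 0 0 0 0 .05' >/dev/null;  python3 -m pendant '0 0 0 0 0 0 .05;.08 0 0 0 0 0 .05;.12 0 0 0 0 0 .05;.12 0 0 0 0 0 .05'; python3 plan.py .589,.265,.0255,-2
```

```text
time: 31.7
tool_pos: [0.5895, 0.2677, 0.1936]
tcp_rot: [[0.001, -0.039, -0.999], [0.0, -0.999, 0.039], [-1.0, -0.0, -0.001]]
ft_force: [0.2, -0.3, -0.4]
grip_width: 0.152
t 31.7 grasp pt [0.5896 0.2677 0.0296] jaw yaw -2.22 w 0.152 F [ 0.2 -0.3 -0.4]
.589,.265,.0255,-2 -> [0.16 0.11 0.02] [-0.04 -0.01  0.  ] rows>=0.1
```

```bash
python3 -m pendant '.05 .1 0 0 0 0 .05;.1 .1 0 0 0 0 .05;.13 .1 0 0 0 0 .05;.13 .1 0 0 0 0 .05';  python3 -m pendant '.03 0 0 0 0 0 .05;.06 0 0 0 0 0 .05;.06 0 0 0 0 0 .05;.06 0 0 0 0 0 .05'
```

```text
time: 32.03
tool_pos: [0.5894, 0.2649, 0.19]
tcp_rot: [[-0.0, -0.039, -0.999], [-0.0, -0.999, 0.039], [-1.0, 0.0, 0.0]]
ft_force: [-1.4, 0.0, 1.0]
grip_width: 0.156
time: 32.37
tool_pos: [0.5892, 0.2649, 0.1893]
tcp_rot: [[-0.001, -0.039, -0.999], [-0.0, -0.999, 0.039], [-1.0, 0.0, 0.001]]
ft_force: [-2.4, -0.7, 6.5]
grip_width: 0.154
```

Seated, with about 6 N of contact. Releasing, lifting and checking.

```bash
python3 -m pendant '0 0 0 0 0 0 .4;0 0 0 0 0 0 .5;0 0 0 0 0 0 .5;0 0 0 0 0 0 .5;-1 0 0 0 0 0 .5;-2.5 0 0 0 0 0 .5;-4 0 0 0 0 0 .5;-5 0 0 0 0 0 .5' >/dev/null; python3 -m pendant '-1 0 8 0 0 0 .5;-2 0 8 0 0 0 .5;-2 0 8 0 0 0 .5;-2 0 8 0 0 0 .5;-2 0 8 0 0 0 .5;-2 0 8 0 0 0 .5;-2 0 8 0 0 0 .5;-2 0 8 0 0 0 .5'
python3 - <<'E'
from h import *
t=r.capture("top"); s=r.capture("scene")
a=cv2.resize(t[130:340,90:560],(800,357)); b=cv2.resize(s[60:440,110:480],None,fx=1.5,fy=1.5)
cv2.imwrite("pics/fin1.png",a[:,:,::-1]); cv2.imwrite("pics/fin2.png",b[:,:,::-1])
m=r.camera_model("top")
for q,n,z,ya in [("full_cast_a","full_cast",.004,[0]),("quadrant_a","quadrant",.004,[.1]),("impression_tray","impression_tray",.004,[0]),("glaze_jar","glaze_jar",0,[0]),("bur_stand","bur_stand",0,[0])]:
    for d in r.silhouettes(q,"top"):
        if d["score"]<.35: continue
        p,i=fit(m,d["mask"],n,ya,z); print(q,round(d["score"],2),np.round(p[:2],4),round(np.degrees(p[2]),1),round(i,2))
E
```

```text
time: 33.7
tool_pos: [0.3903, 0.2732, 0.3639]
tcp_rot: [[0.002, -0.039, -0.999], [0.001, -0.999, 0.039], [-1.0, -0.001, -0.002]]
ft_force: [0.5, -0.1, -0.0]
grip_width: 0.502
full_cast_a 0.71 [ 0.5827 -0.2598] -3.7 0.88
full_cast_a 0.63 [0.5605 0.293 ] 17.7 0.19
full_cast_a 0.58 [ 0.6612 -0.2604] 4.3 0.93
quadrant_a 0.82 [0.6407 0.0319] 4.5 0.86
quadrant_a 0.61 [ 0.6461 -0.0524] 6.1 0.89
impression_tray 0.78 [0.6344 0.2626] -2.0 0.76
glaze_jar 0.63 [ 0.444  -0.3963] 5.4 0.81
bur_stand 0.4 [0.3926 0.2382] 6.6 0.04
```

View pics/fin1.png

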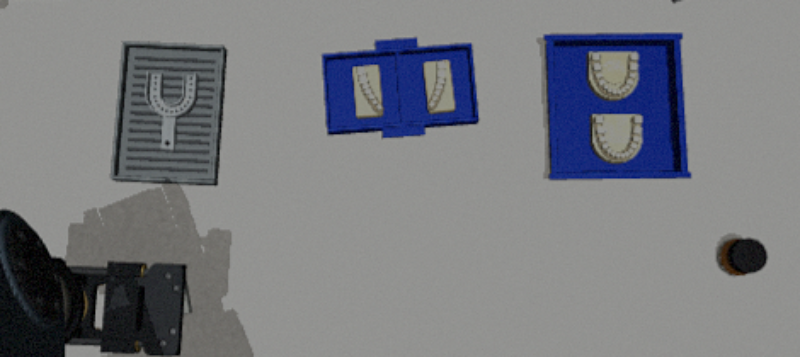

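View pics/fin2.png

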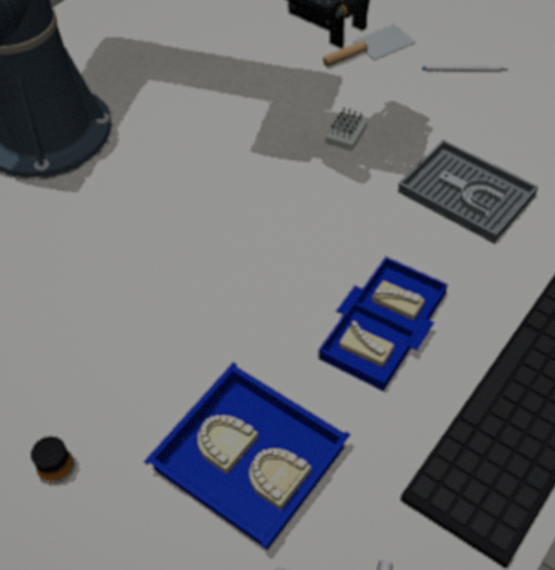

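All five pieces sit flat inside their trays, and the jar and bur stand haven't moved (the stand is at scene pixel (340,145), as before). Handing in.

```bash
python3 -c "
from station import r
print(r.close_job(), r.sense()['time'])"
```

```text
the job is handed in; nothing more can be done
the job is handed in; nothing more can be done
```

All five pieces are sorted, and I handed the job in at about 34 s of the 136 s allowed. I placed the full-arch casts in the case pan first, then one quadrant cast in each bay, then the impression tray in the drain tray. Each piece was lowered until the wrist felt light contact (5 to 9 N), then released.

**Pieces:** The last top and scene pictures show every piece lying flat inside its tray, teeth or trough up. None rests on a rim or on another piece. The fitted positions match where I set the pieces down to about 2 mm.

**Bystanders:** The jar is within about 1 mm of where it started. The arm hid the bur stand from the top camera, so its last fit there failed. I judged by eye in the scene camera that it stands at the same pixel as before.

**Disagreements:** One wrist-camera fit of the two-bay tray read about 10 mm too far in x, thrown off by the tray's tab, so I used its edges and divider instead. Two low-score detections in the last check fitted no real piece, and I ignored them.

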